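# Find the good stem guide with a feeler

## Task

Take the feeler from its wooden stand and try its blade gently in the slots of the stem-guide block: two guides have gone slack and give no drag, one is jammed and must not be forced, and only one still holds the blade with a light drag. Leave the feeler in that good slot, upright and fully home with its handle resting on the cover, let go of it, and leave the other things on the table alone.

Things in the scene. Friction and masses are not known exactly. Their poses are not given: they have to be found in the camera images.
- feeler_grip (a point): the feeler: grey plastic handle block 16 (its x) x 40 (y) x 50 mm high with a flat steel blade under it, 4 (x) x 24 (y) mm, 42 mm long, rounded end; about 120 g. This point is the handle's centre, 25 mm above its foot (shoulder), 67 mm above the blade's end. It starts upright, z up, in its stand; grip it across the 16 mm from above; either way round is the same
- stand: fixed light wooden stand of the feeler, 60 x 64 mm, 55 mm high, with a 9 x 31 mm opening in the middle through which the blade hangs, the handle's foot on its top; origin at the centre of its underside
- guide_block: fixed aluminium stem-guide block, 76 (x) x 200 (y) mm, 60 mm high, flat cover 8 mm thick with a row of four equal slots along y; origin under its centre. Short chutes on its far side, thumb screws on its near side, below the cover. Hidden under the cover each slot has two facing sprung cheeks with sloping lead-ins from 10 mm below the cover's top; they grip from 24 mm down
- slot1 (a point): mouth of a slot (first, at the block's -y end): centre of the opening at the cover's top, 60 mm above the table; opening 9 (x) x 31 (y) mm, slots 46 mm apart; x across its narrow way, y along the row, z up. With the blade in past 26 mm and centred, pushing on down meets less than 1 N in a slack slot and a steady 4 to 9 N in the good one (up to 12 N while entering), felt only while the blade moves
- slot2 (a point): mouth of a slot (second): centre of the opening at the cover's top, 60 mm above the table; opening 9 (x) x 31 (y) mm, slots 46 mm apart; x across its narrow way, y along the row, z up. In the jammed slot the push climbs past 15 N by 27 mm depth, and it is forced at 25 N or more
- slot3 (a point): mouth of a slot (third): centre of the opening at the cover's top, 60 mm above the table; opening 9 (x) x 31 (y) mm, slots 46 mm apart; x across its narrow way, y along the row, z up. Which slot is good, jammed or slack changes every time
- slot4 (a point): mouth of a slot (fourth, at the block's +y end): centre of the opening at the cover's top, 60 mm above the table; opening 9 (x) x 31 (y) mm, slots 46 mm apart; x across its narrow way, y along the row, z up. Every slot takes the whole 42 mm of blade: home is the handle's foot on the cover
- good_near (a joint): how far the near (-x side) cheek of the one good slot (about 5 N per mm; about 1.2 mm each with the blade in) is pressed back, m; 0 = at rest, 6 mm at most; it does not tell which slot that is
- good_far (a joint): how far the far (+x side) cheek of the one good slot (about 5 N per mm; about 1.2 mm each with the blade in) is pressed back, m; 0 = at rest, 6 mm at most; it does not tell which slot that is
- jammed_near (a joint): how far the near (-x side) cheek of the jammed slot (about 18 N per mm) is pressed back, m; 0 = at rest, 6 mm at most; it does not tell which slot that is
- jammed_far (a joint): how far the far (+x side) cheek of the jammed slot (about 18 N per mm) is pressed back, m; 0 = at rest, 6 mm at most; it does not tell which slot that is
- vase: bystander: pink ribbed vase of plastic flowers, 80 mm wide, body 145 mm high; origin at the centre of its foot
- foam_brick: bystander: grey foam brick 75 x 105 x 70 mm; origin under its centre
- bowl: bystander: black bowl, 150 mm across, 50 mm high; origin under its centre
- tape: bystander: green ring-shaped roll of tape, 90 mm across, 24 mm high, lying flat; origin under its centre
- screwdriver: bystander: screwdriver lying on the table
- pruners: bystander: black-handled pruners lying flat on the table, 150 mm long
- pin_jar: bystander: small clear jar, 52 mm across, 60 mm high; origin under its centre
Mind the look-alikes: they are no part of the job. Of the things shaped like the part that bears feeler_grip, the grey one is meant. Leave any yellow look-alike of the guide_block alone.

How it is judged (in metres and radians):
On the way:
1. the feeler is drawn up out of its stand (height (world z) of feeler_grip above 0.125 m), for 0.1 s.
At the end, for the whole second after the job is handed in: The feeler stands in the good slot: its handle's centre within 6 mm (horizontally) of a slot's centre, a cheek of the good slot pressed back more than 0.5 mm, the handle's foot within 3 mm of the cover (centre below 88 mm), tilted less than 0.12 rad ((horizontal distance between feeler_grip and slot1 below 0.006 m or horizontal distance between feeler_grip and slot2 below 0.006 m or horizontal distance between feeler_grip and slot3 below 0.006 m or horizontal distance between feeler_grip and slot4 below 0.006 m) and value of joint any of good_near, good_far above 0.0005 m and height (world z) of feeler_grip below 0.088 m and angle between feeler_grip's own z axis and vertical below 0.12 rad and distance of feeler_grip from where it was at the start of the episode above 0.05 m); the robot touches nothing.
It fails at once if the jammed guide is forced (one of its cheeks pressed back more than 1.5 mm) (value of joint any of jammed_near, jammed_far above 0.0015 m).
It fails at once if the guide block's casing is pressed with more than 60 N (contact force between guide_block and anything else above 60 N).
It fails at once if a bystander is moved more than 30 mm (distance of any of vase, foam_brick, bowl, tape, screwdriver, pruners, pin_jar from where it was at the start of the episode above 0.03 m).
It also fails if it takes over 72 s, if anything falls off the work surface, if the arm or the gripper's body presses on something with over 40 N, if the wrist force passes 120 N, or if a joint passes its speed limit or range.

## Robot

A 6-joint arm with a two-finger parallel gripper is mounted at the origin on the work surface. World frame = base frame: x ahead of the robot, y to its left, z up, the work surface at z = 0. Lengths are in mm, angles in rad, forces in N, time in s.
With the tool pointing down it reaches from about 350 to 775 mm from the base axis. Payload 7.3 kg.
Tool frame: the origin (TCP) lies at the centre of the arm's flange, where the gripper is bolted on; the fingertips stand 178 mm ahead of it and the grasp point (between the pads) lies 159 mm ahead of it; z points along the fingers, y is the direction in which the jaws open and shut (so a half turn about z gives the same grasp; the last joint's range is limited). The gripper opens to 92 mm and grips with 3 to 60 N. Pads are 19 mm wide; open, the fingers measure 130 mm over their backs; the gripper's body (75 mm by 190 mm) begins 47 mm behind the grasp point.
Start: joints at [1.097, 0.342, 1.524, -0, 1.275, -0.146], TCP at [169.008, 497.055, 404.741] pointing down, gripper open.
Joint ranges: [-2.53, 2.53], [-0.77, 2.02], [0.04, 2.7], [-1, 4.14], [0.28, 2.66], [-3.11, 3.11]. Speed limits (rad/s): [2.57, 2.57, 3.14, 3.14, 3.14, 3.14].

## Interface

Orientations are given as [roll, pitch, yaw] about the fixed x, y, z axes, in that order (R = Rz(yaw) Ry(pitch) Rx(roll)).
In Python, from plant import get_obs, capture, close_job gives the robot as it stands. The module is installed in compiled form; this text tells all that it offers.
- The arm moves only by the shell command python3 -m pendant 'ROWS'. ROWS is JSON, a list of rows, each a list of 3 entries, a list of its own where there are three numbers: the shift along the tool's x, y, z in m, then the turn, a rotation vector about the tool's x, y, z in rad, then the finger opening in m, from 0 to 0.0918. In form: [[[tx, ty, tz], [wx, wy, wz], fingers], ...]. A call has 1 to 10 rows; each row is the pose to reach, as a shift and turn from the pose commanded when the call began, along the tool's axes at that moment; what a row does not reach only later rows make up. A row lasts 1/12 s, in which the tool goes at most 41.7 mm and 7.16 degrees, less where a joint would pass 70% of its speed; a pose out of reach is approached as far as the arm can. A call with a gripper value outside its range is refused whole. The fingers move at their own pace and stop on an object; the grip force is fixed at half the most. Time passes only in rows, so rows that repeat a pose let the fingers close. It gives the time, the measured TCP pose, the force and the opening at its end, in the units of the state.
- get_obs(): the state, without advancing time (a new reading comes with each control period).
- capture(name): name is "scene" or "top" or "wrist"; returns a dict with "color" (400x640x3 uint8, red, green, blue), "mtx" (3x3 intrinsics, pixels), "rvec" (rotation vector, rad) and "tvec" (3), from world to camera coordinates, as OpenCV has them. Camera axes: x right, y down, z forward; pixel columns grow to the right and rows downward; lengths in mm; the calibration is good to about 2 mm. The wrist camera is an equidistant fisheye: a pixel r from the principal point sees the ray r / f radians off the axis. A picture is of the moment at which its call begins. There is no depth.
- close_job(): hands the job in, once; it reports no verdict.
The state is a dict: "time": time; "joint_positions": joint angles; "dq": joint speeds; "tau": joint torques, N m; "tool_pos": TCP position; "tcp_rot": TCP orientation; "contact_force": force on the tool from outside, world axes, zero at the start; "moment": the same for the moment, N m; "grip_width": finger opening in mm.
Only numpy, scipy, OpenCV 4.12 (cv2) and the standard library are available. Lean on these libraries where they do the work, as an engineer would, in place of code of your own. Each camera call takes 0.05 s, during which the arm holds its last target. There are 200 camera calls.

## Working session

There is one attempt and no reset: what is moved stays moved. The work goes in short steps, Python scripts to look and compute and a shell command to move; the robot and the scene stay as the last step left them, time stands still between calls to the robot, and variables do not carry over. Pictures are saved under pics/ and viewed, about 8 in all and at most 12, crops included, and the job is handed in when it is done.

```bash
mkdir -p pics
python3 - <<'E'
from plant import *
import cv2,json,numpy as np
o=get_obs();print(o)
for n in("top","scene"):
    c=capture(n);cv2.imwrite(f"pics/{n}0.png",c["color"][:,:,::-1])
    np.savez(f"{n}0.npz",**c);print(n,c["mtx"],c["rvec"],c["tvec"])
E
```

```text
{'time': 0.0, 'joint_positions': array([ 1.09699040e+00,  3.42703286e-01,  1.52502394e+00, -1.55764683e-05,
        1.27544141e+00, -1.45983119e-01]), 'dq': array([ 0.00092028, -0.00059922,  0.00016976,  0.00132998,  0.00066937,
       -0.00069206]), 'tau': array([ 1.80094712e-04, -4.31237340e+01, -2.44222873e+01,  7.15648220e-02,
        5.59092604e-02, -1.45700860e-04]), 'tool_pos': array([168.9455332 , 496.918488  , 404.05243773]), 'tcp_rot': array([-3.14003126e+00, -2.14514835e-04,  2.81377423e+00]), 'contact_force': array([-0.70657344, -0.87201091, -0.4260799 ]), 'moment': array([-0.02514993, -0.03748374, -0.01984339]), 'grip_width': 91.84720537479429}
top [[423.84573887   0.         317.0092348 ]
 [  0.         423.84573887 202.36281452]
 [  0.           0.           1.        ]] [ 2.20295891 -2.14532923  0.12291931] [  -3.88486244  567.43976869 1115.8375736 ]
scene [[404.10451156   0.         320.9294093 ]
 [  0.         404.10451156 201.39404864]
 [  0.           0.           1.        ]] [ 1.83763662  2.02924748 -0.53193813] [  61.97997059 -447.39550545 1385.30787185]
```

View pics/top0.png

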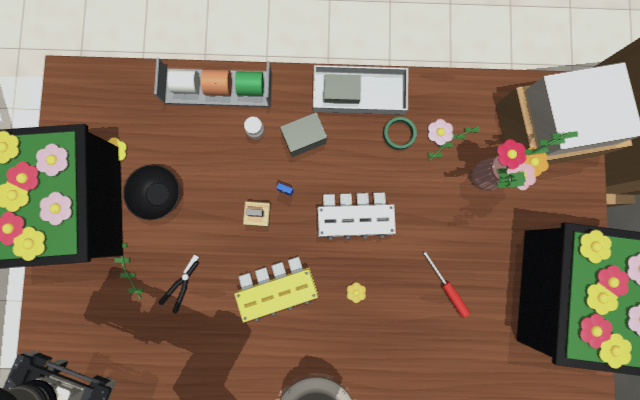

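View pics/scene0.png

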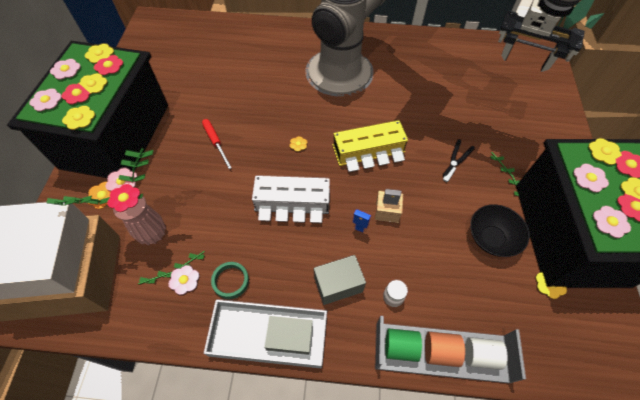

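The top view shows the aluminium block around (357,221) and the stand with the grey feeler at (256,213). The yellow block at (276,294) and the blue feeler at (285,188) are look-alikes.

```bash
cat > h.py <<'E'
import numpy as np,cv2
def ray(c,uv,z):
    R,_=cv2.Rodrigues(c["rvec"]);t=c["tvec"].ravel();K=c["mtx"]
    d=R.T@np.linalg.inv(K)@np.array([uv[0],uv[1],1.]);o=-R.T@t
    return o+d*(z-o[2])/d[2]
E
python3 - <<'E'
from h import *
c=np.load("top0.npz");im=c["color"];g=im.max(2).astype(int)
x0,y0=318,204
roi=g[y0:240,x0:400]
# slots: dark blobs inside cover
m=np.zeros(g.shape,np.uint8);m[210:232,322:392]=(g[210:232,322:392]<110)
n,l,s,ce=cv2.connectedComponentsWithStats(m)
for i in range(1,n):
    if s[i,4]>8: print(s[i],ce[i],ray(c,ce[i],60).round(1))
crop=im[170:245,230:410]
cv2.imwrite("pics/crop.png",cv2.resize(crop,None,fx=4.4,fy=4.4,interpolation=cv2.INTER_CUBIC)[:,:,::-1])
for uv in [(256,213),(285,188)]: print(ray(c,uv,105),ray(c,uv,55))
E
```

```text
[360 219  10   2  20] [364.5 219.5] [ 522.4 -114.1   60. ]
[325 220  11   3  22] [329.54545455 220.59090909] [517.1 -22.6  60. ]
[343 221   9   1   9] [347. 221.] [517.3 -68.3  60. ]
[528.57631253 164.25924908 105.        ] [532.23677632 170.93895394  55.        ]
[593.82656706  93.69820355 105.        ] [600.55721062  97.05784329  55.        ]
```

View pics/crop.png

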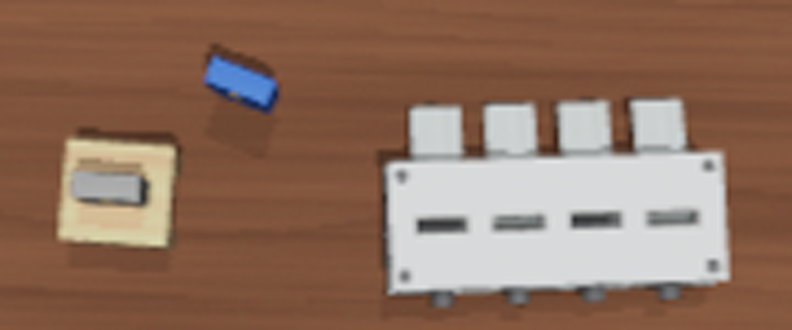

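```bash
cat >> h.py <<'E'
from scipy.spatial.transform import Rotation as Ro
def delta(pos,yaw,tilt0=True):
    "tool-frame shift (m) and turn from the measured pose to TCP pos (mm), tool down, yaw"
    from plant import get_obs
    o=get_obs();R=Ro.from_euler("xyz",o["tcp_rot"])
    T=Ro.from_euler("xyz",[np.pi,0,yaw])
    return (R.inv().apply(np.array(pos)-o["tool_pos"])/1000).round(4),(R.inv()*T).as_rotvec().round(4)
E
python3 - <<'E'
from h import *
c=np.load("top0.npz")
px=lambda p:(230+(p[0]+.5)/4.4-.5,170+(p[1]+.5)/4.4-.5)
P=[ray(c,px(p),60) for p in [(672,217),(596,220),(519,222),(442,225)]]
print(np.array(P).round(1)); d=P[3]-P[0]; print("block yaw",np.arctan2(-d[0],d[1]))
C=[ray(c,px(p),60) for p in[(386,162),(721,152),(728,280),(389,293)]];print("cover ctr",np.mean(C,0),np.mean(P,0));
d=C[0]-C[1];print(np.arctan2(-d[0],d[1]))
H=[ray(c,px(p),105) for p in[(73,170),(136,174),(134,203),(72,199)]];print("handle",np.array(H).round(1),np.mean(H,0))
S=[ray(c,px(p),55) for p in[(66,139),(177,146),(168,247),(60,240)]];print("stand",np.mean(S,0));d=S[0]-S[1]+S[3]-S[2];print(np.arctan2(-d[0],d[1]))
print(delta([528,166,330],np.pi/2))
E
```

```text
[[ 525.2 -160.9   60. ]
 [ 522.2 -115.6   60. ]
 [ 519.7  -69.7   60. ]
 [ 516.7  -24.    60. ]]
block yaw 0.06137322121109174
cover ctr [520.62892701 -91.90659394  60.        ] [520.95356356 -92.54437522  60.        ]
0.05698442247920618
handle [[539.9 189.3 105. ]
 [538.5 153.3 105. ]
 [521.9 153.8 105. ]
 [523.3 189.2 105. ]] [530.90880069 171.38923593 105.        ]
stand [531.09069681 169.89639694  55.        ]
-0.037232495635413934
(array([-0.4465, -0.1976,  0.0743]), array([-1.300e-03,  7.000e-04,  1.243e+00]))
```

```bash
python3 -m pendant '[[[-0.04,-0.017,0.01],[0,0,0.12],0.09],[[-0.085,-0.037,0.02],[0,0,0.24],0.09],[[-0.13,-0.055,0.03],[0,0,0.36],0.09],[[-0.17,-0.073,0.04],[0,0,0.48],0.09],[[-0.21,-0.09,0.05],[0,0,0.6],0.09],[[-0.25,-0.108,0.05],[0,0,0.72],0.09],[[-0.29,-0.125,0.06],[0,0,0.84],0.09],[[-0.33,-0.142,0.06],[0,0,0.96],0.09],[[-0.37,-0.16,0.07],[0,0,1.08],0.09],[[-0.41,-0.177,0.07],[0,0,1.2],0.09]]'
python3 -c "
from h import *
print(delta([531,170,330],np.pi/2-.037))"
```

```text
time: 0.93
tool_pos: [474.3, 220.0, 336.4]
tcp_rot: [-3.14, 0.0, 1.608]
contact_force: [2.2, 1.3, -0.1]
grip_width: 89.5
(array([-0.052 ,  0.0548,  0.0063]), array([-0.0015,  0.0003,  0.0739]))
```

```bash
python3 -m pendant '[[[-0.026,0.03,0.004],[0,0,0.08],0.09],[[-0.026,0.03,0.004],[0,0,0.08],0.09],[[-0.026,0.03,0.004],[0,0,0.08],0.09],[[-0.026,0.03,0.004],[0,0,0.08],0.09]]'
python3 - <<'E'
from h import *
from plant import *
print(delta([531,170,330],np.pi/2-.037))
c=capture("wrist");cv2.imwrite("pics/w1.png",c["color"][:,:,::-1]);np.savez("w1.npz",**c)
E
```

```text
time: 1.27
tool_pos: [504.0, 197.2, 332.8]
tcp_rot: [-3.14, -0.0, 1.534]
contact_force: [-0.5, 0.9, -0.6]
grip_width: 89.9
(array([-0.0262,  0.028 ,  0.0027]), array([-0.0018, -0.    ,  0.0003]))
```

View pics/w1.png

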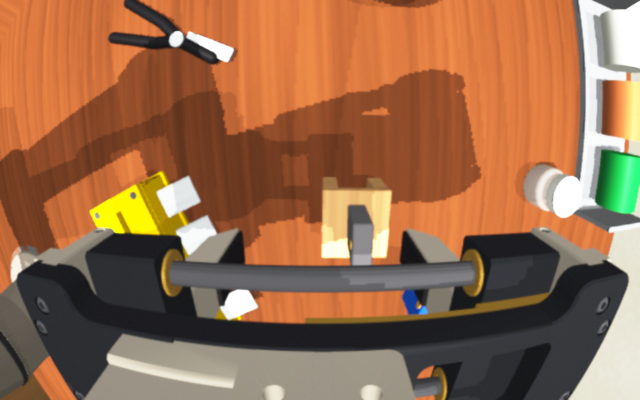

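The wrist view shows the grey handle in its stand at about (355,235), with nothing in the jaws' way. Moving over it and descending.

```bash
python3 -m pendant '[[[-0.013,0.014,0.002],[0.001,0,0],0.06],[[-0.026,0.028,0.002],[0,0,0],0.06],[[-0.026,0.028,0.002],[0,0,0],0.06],[[-0.026,0.028,0.03],[0,0,0],0.06],[[-0.026,0.028,0.055],[0,0,0],0.06],[[-0.026,0.028,0.075],[0,0,0],0.06],[[-0.026,0.028,0.0888],[0,0,0],0.06],[[-0.026,0.028,0.0888],[0,0,0],0.06],[[-0.026,0.028,0.0888],[0,0,0],0.06]]'
python3 -c "
from h import *
print(delta([531,170.5,244],np.pi/2-.037))"
```

```text
time: 2.07
tool_pos: [530.5, 171.3, 244.5]
tcp_rot: [-3.14, 0.0, 1.536]
contact_force: [-0.0, 0.4, 1.2]
grip_width: 59.7
(array([-0.0008,  0.0005,  0.0005]), array([-0.0014,  0.    ,  0.002 ]))
```

```bash
python3 -m pendant '[[[0,0,0],[0,0,0],0.03],[[0,0,0],[0,0,0],0.02],[[0,0,0],[0,0,0],0.01],[[0,0,0],[0,0,0],0.01],[[0,0,0],[0,0,0],0.01],[[0,0,0],[0,0,0],0.01],[[0,0,0],[0,0,0],0.01],[[0,0,0],[0,0,0],0.01]]'
python3 -m pendant '[[[0,0,0],[0,0,0],0.005],[[0,0,0],[0,0,0],0.005],[[0,0,0],[0,0,0],0.005]]'
python3 - <<'E'
from h import *
from plant import *
c=capture("wrist");cv2.imwrite("pics/w2.png",c["color"][100:400,200:500,::-1].repeat(2,0).repeat(2,1));np.savez("w2.npz",**c)
E
```

```text
time: 2.73
tool_pos: [531.6, 170.0, 244.6]
tcp_rot: [3.141, -0.0, 1.534]
contact_force: [1.2, -0.7, 0.8]
grip_width: 16.0
time: 2.98
tool_pos: [531.6, 170.0, 244.6]
tcp_rot: [3.141, -0.0, 1.534]
contact_force: [1.0, -0.8, 1.9]
grip_width: 16.0
```

View pics/w2.png

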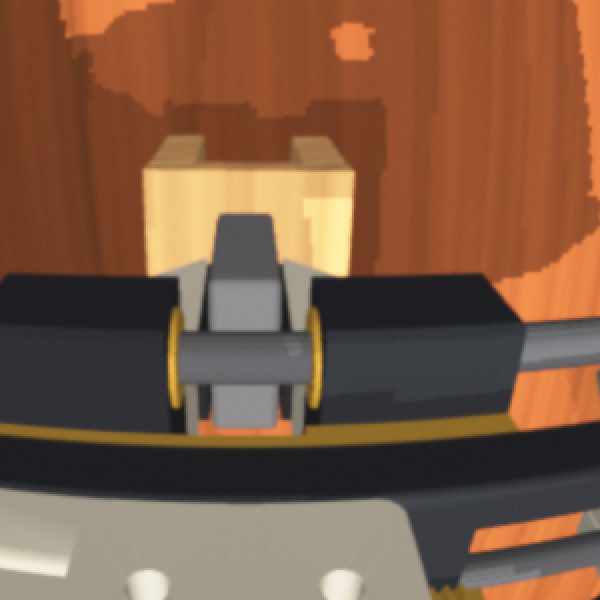

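The 16 mm handle is held. Its top face spans image rows 239–314 at column 322. From that I get its y offset in the hand, then lift.

```bash
cat >> h.py <<'E'
def fray(c,uv,z):
    R,_=cv2.Rodrigues(c["rvec"]);t=c["tvec"].ravel();K=c["mtx"]
    a=np.array([(uv[0]-K[0,2])/K[0,0],(uv[1]-K[1,2])/K[1,1]]);r=np.hypot(*a)
    d=R.T@np.array([*(a/r*np.sin(r)),np.cos(r)]);o=-R.T@t
    return o+d*(z-o[2])/d[2]
E
python3 - <<'E'
from h import *
c=np.load("w2.npz")
for p in[(209,278),(280,278),(214,428),(277,428)]: print(fray(c,(200+p[0]/2-.25,100+p[1]/2-.25),105).round(1))
E
python3 -m pendant '[[[0,0,-0.02],[0,0,0],0.005],[[0,0,-0.045],[0,0,0],0.005],[[0,0,-0.07],[0,0,0],0.005],[[0,0,-0.09],[0,0,0],0.005],[[0,0,-0.09],[0,0,0],0.005],[[0,0,-0.09],[0,0,0],0.005]]'
python3 -c "
from h import *
b=np.array([520.8,-92.2]);u=np.array([-np.sin(.059),np.cos(.059)])
for k,s in enumerate((-69,-23,23,69)): print(k+1,b+s*u)
print(delta([*(b+69*u),335],np.pi/2+.059))"
```

```text
[525.5 191.9 105. ]
[540.5 191.3 105. ]
[524.3 152.3 105. ]
[539.3 151.7 105. ]
time: 3.53
tool_pos: [531.4, 170.1, 334.8]
tcp_rot: [3.14, -0.0, 1.534]
contact_force: [-0.3, -0.2, -2.0]
grip_width: 15.9
1 [ 524.86863855 -161.07994033]
2 [ 522.15621285 -115.15998011]
3 [519.44378715 -69.24001989]
4 [516.73136145 -23.32005967]
(array([-0.1938, -0.0075, -0.0003]), array([ 0.0013, -0.0004, -0.096 ]))
```

```bash
python3 -m pendant '[[[-0.03,-0.001,0],[0,0,-0.02],0.005],[[-0.06,-0.002,0],[0,0,-0.04],0.005],[[-0.09,-0.004,0],[0,0,-0.06],0.005],[[-0.12,-0.005,0],[0,0,-0.08],0.005],[[-0.15,-0.006,0],[0,0,-0.096],0.005],[[-0.18,-0.0075,0.01],[0,0,-0.096],0.005],[[-0.1955,-0.0075,0.02],[0,0,-0.096],0.005],[[-0.1955,-0.0075,0.032],[0,0,-0.096],0.005],[[-0.1955,-0.0075,0.032],[0,0,-0.096],0.005],[[-0.1955,-0.0075,0.032],[0,0,-0.096],0.005]]'
python3 - <<'E'
from h import *
from plant import *
print(delta([516.7,-25.1,303],np.pi/2+.059))
c=capture("wrist");cv2.imwrite("pics/w3.png",c["color"][100:400,170:570,::-1].repeat(2,0).repeat(2,1));np.savez("w3.npz",**c)
E
```

```text
time: 4.37
tool_pos: [516.2, -25.0, 300.7]
tcp_rot: [-3.137, -0.001, 1.629]
contact_force: [-0.0, -0.7, -1.3]
grip_width: 15.9
(array([-0.0002,  0.0005, -0.0023]), array([-0.0042, -0.0014, -0.0005]))
```

View pics/w3.png

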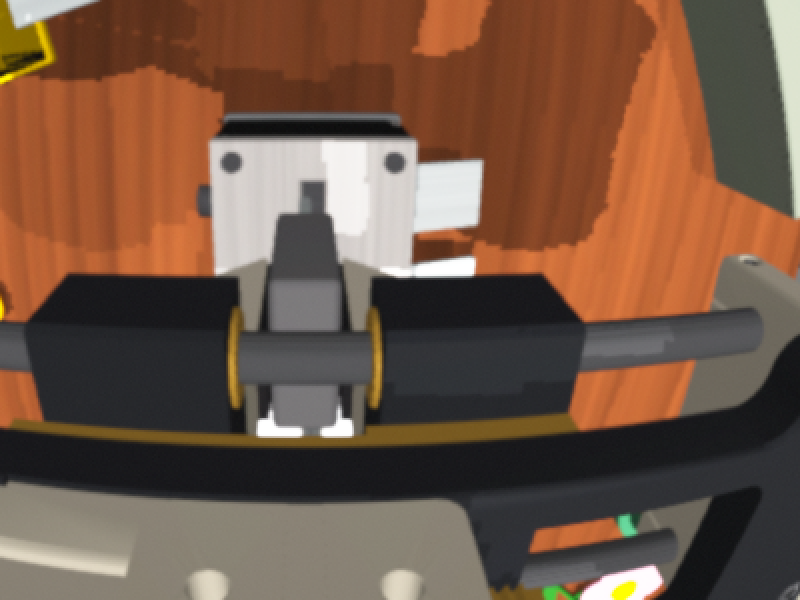

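The slot's +y end shows at crop column 301–327, row 181, ahead of the handle. I'll compare it with my estimate, using the cover's corners too.

Run:
```python
from h import *
c=np.load("w3.npz");f=lambda p,z=60:fray(c,(170+p[0]/2-.25,100+p[1]/2-.25),z)
for p in[(301,181),(327,181),(210,140),(417,140),(214,268)]: print(p,f(p).round(1))
print("handle top",[f(p,174.7-0+0).round(1) for p in[(271,278),(340,278)]], "TCP 516.4,-25; top z~", 300.7-159-5.6+25)
print([f(p,161).round(1) for p in[(271,278),(340,278),(273,426),(337,426)]])
b=np.array([520.8,-92.2]);u=np.array([-np.sin(.059),np.cos(.059)]);n=np.array([u[1],-u[0]])
print("pred slot end",b+84.5*u-4.5*n,b+84.5*u+4.5*n,"corners",b+100*u-38*n,b+100*u+38*n)
```

```text
(301, 181) [513.6  -8.5  60. ]
(327, 181) [523.2  -7.9  60. ]
(210, 140) [479.5   5.1  60. ]
(417, 140) [555.2   9.6  60. ]
(214, 268) [481.8 -45.3  60. ]
handle top [array([508.3,   2.3, 174.7]), array([521.2,   3. , 174.7])] TCP 516.4,-25; top z~ 161.1
[array([507.8,  -3.8, 161. ]), array([522.4,  -2.9, 161. ]), array([509.6, -42.7, 161. ]), array([524.9, -41.8, 161. ])]
pred slot end [511.3252219   -8.11237558] [520.30956194  -7.5816836 ] corners [476.9695422    5.38530099] [552.83730257   9.86669998]
```

```bash
python3 -m pendant '[[[-0.0005,0.0024,0.003],[-0.003,-0.001,0],0.005],[[-0.0005,0.0024,0.006],[-0.003,-0.001,0],0.005],[[-0.0005,0.0024,0.0085],[-0.003,-0.001,0],0.005],[[-0.0005,0.0024,0.0085],[-0.003,-0.001,0],0.005]]'
python3 -m pendant '[[[0,0,0.001],[0,0,0],0.005],[[0,0,0.002],[0,0,0],0.005],[[0,0,0.003],[0,0,0],0.005]]'
python3 -m pendant '[[[0,0,0.001],[0,0,0],0.005],[[0,0,0.002],[0,0,0],0.005],[[0,0,0.003],[0,0,0],0.005]]'
```

```text
time: 4.75
tool_pos: [519.0, -25.0, 293.6]
tcp_rot: [3.139, 0.001, 1.631]
contact_force: [-0.5, -0.0, -1.2]
grip_width: 15.6
time: 5.0
tool_pos: [519.2, -25.3, 291.1]
tcp_rot: [3.138, 0.001, 1.63]
contact_force: [0.0, -0.6, -1.6]
grip_width: 15.7
time: 5.25
tool_pos: [519.2, -25.4, 288.0]
tcp_rot: [3.138, 0.001, 1.63]
contact_force: [0.0, -1.2, -1.5]
grip_width: 15.8
```

```bash
python3 -m pendant '[[[0,0,0.002],[0.002,-0.001,0],0.005],[[0,0,0.004],[0.002,-0.001,0],0.005],[[0,0,0.005],[0.002,-0.001,0],0.005]]'
python3 -m pendant '[[[0,0,0.002],[0,0,0],0.005],[[0,0,0.004],[0,0,0],0.005],[[0,0,0.006],[0,0,0],0.005]]'
```

```text
time: 5.5
tool_pos: [519.1, -25.4, 282.7]
tcp_rot: [3.141, 0.002, 1.63]
contact_force: [0.2, 0.4, -0.4]
grip_width: 15.9
time: 5.75
tool_pos: [519.2, -25.4, 276.8]
tcp_rot: [3.141, 0.002, 1.63]
contact_force: [-0.6, 0.4, -1.3]
grip_width: 15.7
```

Depth is about 15 mm with no force. I'll go on in 3 mm steps through the lead-in.

```bash
for i in 1 2; do python3 -m pendant '[[[0,0,0.001],[0,0,0],0.005],[[0,0,0.002],[0,0,0],0.005],[[0,0,0.003],[0,0,0],0.005]]'; done
```

```text
time: 6.0
tool_pos: [519.2, -25.4, 273.9]
tcp_rot: [3.14, 0.002, 1.63]
contact_force: [0.0, -0.9, -1.5]
grip_width: 15.9
time: 6.25
tool_pos: [519.2, -25.4, 270.9]
tcp_rot: [3.14, 0.002, 1.63]
contact_force: [1.4, 0.3, -0.9]
grip_width: 16.1
```

```bash
python3 -m pendant '[[[0,0,0.001],[0,0,0],0.005],[[0,0,0.002],[0,0,0],0.005]]'; python3 -m pendant '[[[0,0,0.001],[0,0,0],0.005],[[0,0,0.002],[0,0,0],0.005]]'
```

```text
time: 6.42
tool_pos: [519.2, -25.4, 268.9]
tcp_rot: [3.141, 0.002, 1.63]
contact_force: [0.6, 0.1, -1.6]
grip_width: 15.9
time: 6.58
tool_pos: [519.2, -25.4, 266.9]
tcp_rot: [3.141, 0.002, 1.63]
contact_force: [-0.4, 0.2, -1.9]
grip_width: 15.7
```

```bash
python3 -m pendant '[[[0,0,0.001],[0,0,0],0.005],[[0,0,0.002],[0,0,0],0.005]]'; python3 -m pendant '[[[0,0,0.001],[0,0,0],0.005],[[0,0,0.002],[0,0,0],0.005],[[0,0,0.003],[0,0,0],0.005]]';python3 -m pendant '[[[0,0,0.001],[0,0,0],0.005],[[0,0,0.002],[0,0,0],0.005],[[0,0,0.003],[0,0,0],0.005]]'
```

```text
time: 6.75
tool_pos: [519.2, -25.4, 264.9]
tcp_rot: [3.141, 0.002, 1.63]
contact_force: [0.5, 0.1, -1.5]
grip_width: 15.5
time: 7.0
tool_pos: [519.2, -25.4, 261.9]
tcp_rot: [3.141, 0.002, 1.63]
contact_force: [1.1, -0.5, -1.0]
grip_width: 16.2
time: 7.25
tool_pos: [519.2, -25.4, 258.9]
tcp_rot: [3.141, 0.002, 1.63]
contact_force: [1.0, 0.1, -1.5]
grip_width: 15.7
```

Slot 4 is slack: no drag at 33 mm depth. Withdrawing and moving one pitch to slot 3.

```bash
python3 -m pendant '[[[0,0,-0.015],[0,0,0],0.005],[[0,0,-0.03],[0,0,0],0.005],[[0,0,-0.043],[0,0,0],0.005],[[0,0,-0.043],[0,0,0],0.005],[[-0.02,-0.0003,-0.043],[0,0,0],0.005],[[-0.04,-0.0003,-0.043],[0,0,0],0.005],[[-0.046,-0.0003,-0.043],[0,0,0],0.005],[[-0.046,-0.0003,-0.043],[0,0,0],0.005],[[-0.046,-0.0003,-0.043],[0,0,0],0.005]]'
python3 -c "
from h import *
print(delta([521.6,-71.3,294],np.pi/2+.059))"
```

```text
time: 8.0
tool_pos: [521.4, -71.2, 301.4]
tcp_rot: [3.142, 0.001, 1.629]
contact_force: [-1.6, 0.9, -1.1]
grip_width: 15.9
(array([-0.0001,  0.0002,  0.0074]), array([ 0.    ,  0.0011, -0.0011]))
```

```bash
python3 -m pendant '[[[0,0.0003,0.004],[0,0.001,0],0.005],[[0,0.0003,0.008],[0,0.001,0],0.005],[[0,0.0003,0.010],[0,0.001,0],0.005]]'
python3 -m pendant '[[[0,0,0.001],[0,0,0],0.005],[[0,0,0.002],[0,0,0],0.005],[[0,0,0.003],[0,0,0],0.005]]'
python3 -m pendant '[[[0,0,0.002],[0,0,0],0.005],[[0,0,0.004],[0,0,0],0.005],[[0,0,0.006],[0,0,0],0.005]]'
```

```text
time: 8.25
tool_pos: [521.7, -70.6, 291.2]
tcp_rot: [-3.142, 0.0, 1.631]
contact_force: [0.0, -0.2, -0.8]
grip_width: 16.0
time: 8.5
tool_pos: [521.9, -71.1, 289.0]
tcp_rot: [3.141, 0.001, 1.63]
contact_force: [0.0, -0.0, -1.1]
grip_width: 15.7
time: 8.75
tool_pos: [521.9, -71.3, 282.9]
tcp_rot: [3.14, 0.001, 1.63]
contact_force: [0.6, -0.1, -1.6]
grip_width: 15.6
```

```bash
for i in 1 2 3 4; do python3 -m pendant '[[[0,0,0.001],[0,0,0],0.005],[[0,0,0.002],[0,0,0],0.005]]' | grep -v -e rot -e width; done
```

```text
time: 8.92
tool_pos: [521.9, -71.3, 280.9]
contact_force: [0.6, 0.5, -0.9]
time: 9.08
tool_pos: [521.9, -71.3, 279.0]
contact_force: [0.9, -0.2, -0.9]
time: 9.25
tool_pos: [521.9, -71.3, 277.0]
contact_force: [0.1, 0.3, -1.2]
time: 9.42
tool_pos: [521.9, -71.3, 275.0]
contact_force: [0.0, 0.7, -1.4]
```

```bash
for i in 1 2; do python3 -m pendant '[[[0,0,0.001],[0,0,0],0.005],[[0,0,0.002],[0,0,0],0.005]]' | grep -v -e rot -e width; done
```

```text
time: 9.58
tool_pos: [521.8, -71.3, 273.0]
contact_force: [-1.1, -0.8, 0.1]
time: 9.75
tool_pos: [521.7, -71.3, 271.0]
contact_force: [-2.4, -0.6, 2.3]
```

```bash
python3 -m pendant '[[[0,0,0.001],[0,0,0],0.005],[[0,0,0.002],[0,0,0],0.005]]'|grep -v -e rot -e width
```

```text
time: 9.92
tool_pos: [521.6, -71.3, 269.1]
contact_force: [-3.6, 0.1, 3.1]
```

Drag is starting, with a sideways push towards -x, so I am about 0.7 mm too far +x. Re-centring and going on in 1 mm steps.

```bash
python3 -m pendant '[[[0,-0.0007,0],[0,0,0],0.005],[[0,-0.0007,0],[0,0,0],0.005]]'|grep -v -e rot -e width;  python3 -m pendant '[[[0,0,0.0005],[0,0,0],0.005],[[0,0,0.001],[0,0,0],0.005]]'|grep -v -e rot -e width
```

```text
time: 10.08
tool_pos: [521.1, -71.3, 268.9]
contact_force: [-2.4, 0.2, -0.5]
time: 10.25
tool_pos: [521.2, -71.3, 268.3]
contact_force: [-4.7, -0.6, 4.2]
```

```bash
python3 -m pendant '[[[0,-0.0006,0],[0,0,0],0.005],[[0,-0.0006,0],[0,0,0],0.005]]'|grep -v -e rot -e width;  python3 -m pendant '[[[0,0,0.0005],[0,0,0],0.005],[[0,0,0.001],[0,0,0],0.005]]'|grep -v -e rot -e width
```

```text
time: 10.42
tool_pos: [520.8, -71.4, 268.2]
contact_force: [-2.0, 0.4, 2.6]
time: 10.58
tool_pos: [520.8, -71.4, 267.5]
contact_force: [-2.7, 0.5, 6.4]
```

```bash
python3 -m pendant '[[[0,-0.0005,0.0005],[0,0,0],0.005],[[0,-0.0005,0.001],[0,0,0],0.005]]'|grep -v -e rot -e width
```

```text
time: 10.75
tool_pos: [520.5, -71.5, 266.8]
contact_force: [-2.2, -0.8, 7.9]
```

```bash
python3 -m pendant '[[[0,0,0.0005],[0,0,0],0.005],[[0,0,0.001],[0,0,0],0.005]]'|grep -v -e rot -e width
```

```text
time: 10.92
tool_pos: [520.6, -71.5, 266.0]
contact_force: [-2.5, -0.4, 8.0]
```

```bash
python3 -m pendant '[[[0,-0.0003,0.0005],[0,0,0],0.005],[[0,-0.0003,0.001],[0,0,0],0.005]]'|grep -v -e rot -e width
```

```text
time: 11.08
tool_pos: [520.3, -71.6, 264.9]
contact_force: [-0.6, 0.7, 6.4]
```

```bash
python3 -m pendant '[[[0,0,0.0005],[0,0,0],0.005],[[0,0,0.001],[0,0,0],0.005]]'|grep -v -e rot -e width
```

```text
time: 11.25
tool_pos: [520.4, -71.6, 263.8]
contact_force: [-1.5, -0.8, 6.0]
```

```bash
for i in 1 2; do python3 -m pendant '[[[0,0,0.001],[0,0,0],0.005],[[0,0,0.002],[0,0,0],0.005]]' | grep -v -e rot -e width; done
```

```text
time: 11.42
tool_pos: [520.4, -71.6, 261.8]
contact_force: [-1.4, 0.5, 6.0]
time: 11.58
tool_pos: [520.4, -71.6, 259.8]
contact_force: [-1.3, -0.1, 6.3]
```

The drag is steady at about 7 N from 26 to 32 mm depth, so slot 3 is the good one. Pushing home.

```bash
for i in 1 2; do python3 -m pendant '[[[0,0,0.0015],[0,0,0],0.005],[[0,0,0.003],[0,0,0],0.005],[[0,0,0.004],[0,0,0],0.005]]' | grep -v -e rot -e width; done;  python3 -m pendant '[[[0,0,0.0005],[0,0,0],0.005],[[0,0,0.001],[0,0,0],0.005]]'
```

```text
time: 11.83
tool_pos: [520.4, -71.6, 255.7]
contact_force: [-1.3, -0.1, 7.5]
time: 12.08
tool_pos: [520.4, -71.6, 251.7]
contact_force: [-1.5, 0.1, 7.3]
time: 12.25
tool_pos: [520.4, -71.6, 250.8]
tcp_rot: [3.138, 0.002, 1.63]
contact_force: [-1.4, -0.6, 6.6]
grip_width: 15.5
```

```bash
python3 -m pendant '[[[0,0,0.0005],[0,0,0],0.005],[[0,0,0.001],[0,0,0],0.005]]'
```

```text
time: 12.42
tool_pos: [520.4, -71.6, 249.8]
tcp_rot: [3.138, 0.002, 1.63]
contact_force: [-1.0, 0.0, 6.4]
grip_width: 15.9
```

```bash
python3 -m pendant '[[[0,0,0.0004],[0,0,0],0.005],[[0,0,0.0008],[0,0,0],0.005]]'|grep -v -e rot -e width
```

```text
time: 12.58
tool_pos: [520.4, -71.6, 249.6]
contact_force: [-4.4, 0.5, 16.3]
```

```bash
python3 -m pendant '[[[0,0,0.0004],[0,0,0],0.005],[[0,0,0.0008],[0,0,0],0.005]]'|grep -v -e rot -e width
```

```text
time: 12.75
tool_pos: [520.3, -71.6, 249.6]
contact_force: [-6.4, 0.6, 23.0]
```

It is home at TCP z 249.6, exactly as expected: the force climbs and the arm no longer descends. Releasing and lifting.

```bash
python3 -m pendant '[[[0,0,0],[0,0,0],0.03],[[0,0,0],[0,0,0],0.05],[[0,0,0],[0,0,0],0.06],[[0,0,0],[0,0,0],0.06],[[0,0,0],[0,0,0],0.06],[[0,0,0],[0,0,0],0.06]]'
python3 -m pendant '[[[0,0,-0.015],[0,0,0],0.06],[[0,0,-0.04],[0,0,0],0.06],[[0,0,-0.075],[0,0,0],0.06],[[0.03,0,-0.11],[0,0,0],0.06],[[0.07,0,-0.12],[0,0,0],0.06],[[0.11,0,-0.12],[0,0,0],0.06],[[0.15,0,-0.12],[0,0,0],0.06],[[0.19,0,-0.12],[0,0,0],0.06],[[0.19,0,-0.12],[0,0,0],0.06],[[0.19,0,-0.12],[0,0,0],0.06]]'
python3 - <<'E'
from h import *
from plant import *
t=capture("top")["color"][150:260,230:410];s=capture("scene")["color"][110:240,240:420]
f=lambda a:cv2.resize(a,(396,286),interpolation=cv2.INTER_CUBIC)
cv2.imwrite("pics/end.png",np.hstack([f(t),f(s)])[:,:,::-1])
E
```

```text
time: 13.25
tool_pos: [519.9, -71.5, 247.2]
tcp_rot: [3.141, 0.001, 1.63]
contact_force: [-0.2, 0.4, 0.7]
grip_width: 50.9
time: 14.08
tool_pos: [508.1, 120.2, 367.2]
tcp_rot: [3.141, 0.001, 1.634]
contact_force: [0.1, -0.1, -0.5]
grip_width: 60.2
```

View pics/end.png

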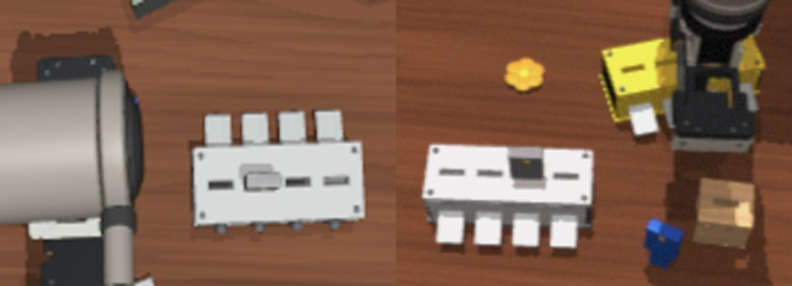

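The feeler stands upright in slot 3 (left crop at about (262,180), right crop at about (526,165)). The stand is empty, and the arm is clear of everything.

```bash
python3 -c "
from plant import *
print(get_obs()['contact_force']);print(close_job())"
```

```text
[ 0.57397038  1.27904714 -0.16404012]
the job is handed in; nothing more can be done
None
```

I left the feeler in slot 3, fully home and released, and handed the job in at about 14 s. No verdict is reported.

- **Slot 4:** slack, with no drag down to about 33 mm depth.
- **Slot 3:** the good one. After I re-centred by about 1.5 mm along x, the drag held steady at about 7–9 N from 26 mm down to the cover. The handle's foot met the cover at the expected height, with a push of about 23 N.
- **Slots 1 and 2:** never entered, so the jammed guide was not touched.

**Last checks:** the final picture shows the feeler upright in slot 3, the stand empty and the arm clear, with the force reading near zero. It covers only the area around the block and the stand, so I did not look at most of the other things on the table again, but no unexpected contact was felt.

**Disagreement:** the top and wrist cameras differed by about 2.5 mm in x for the block. I started near the wrist camera's value, and the force readings settled it in between.

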